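Pack the closed sample jars for transport

ROBOT

A 6-joint arm with a two-finger parallel gripper is mounted at the origin on the work surface. World frame = base frame: x ahead of the robot, y to its left, z up, the work surface at z = 0. Lengths are in m, angles in rad, forces in N, time in s.
With the tool pointing down it reaches from about 0.35 to 0.975 m from the base axis. Payload 4.9 kg.
Tool frame: the origin (TCP) lies on the centre line of the jaws, within the pads' length; the fingertips stand manip.tip_reach ahead of it and the grasp point (between the pads) is the TCP (manip.tip_reach is the distance from the TCP to the fingertips, in m); z points along the fingers, y is the line along which they close (so a half turn about z gives the same grasp; the last joint's range is limited). The gripper opens to 85 mm and grips with 20 to 120 N. Pads are 22 mm wide; open, the fingers measure 114 mm over their backs; the gripper's body (76 mm by 85 mm) begins 54 mm behind the grasp point. The pads swing forward as they close: fully open they stand 13 mm farther back than shut.
Start: joints at [1.135, 0.053, 1.613, -0, 1.476, -0.119], TCP at [0.195, 0.594, 0.25] pointing down, gripper open.
Joint ranges: [-3.01, 3.01], [-1.01, 2.22], [0.06, 2.58], [-1.02, 4.17], [0.09, 2.62], [-3.14, 3.14]. Speed limits (rad/s): [2.57, 2.57, 3.14, 3.14, 3.14, 3.14].

INTERFACE

Orientations are given as a unit quaternion [w, x, y, z].
In Python, from plant import manip gives the robot as it stands. The module is installed in compiled form; this text tells all that it offers.
- The arm moves only by the tool move_arm, never from a script. Its argument "rows" is a list of rows, each a list of 7 numbers: the shift along the tool's x, y, z in cm, then the turn, a rotation vector about the tool's x, y, z in degrees, then the opening, from -1 (shut) to 1 (fully open). In form: [[tx, ty, tz, ax, ay, az, jaw], ...]. A call has 1 to 20 rows; each row shifts and turns the commanded pose from where the row before left it, along the tool's axes as they then stand; what a row does not reach is not made up. A row lasts 1/12 s, in which the tool goes at most 41.7 mm and 7.16 degrees, less where a joint would pass 70% of its speed; a pose out of reach is approached as far as the arm can. A call is refused whole if a number of a shift passes 4.17 or a number of a turn 7.16, either way. A call with a gripper value outside its range is refused whole. The fingers move at their own pace and stop on an object; the grip force is fixed at half the most. Time passes only in rows, so rows that do not move let the fingers close. It gives the time, the measured TCP pose, the force, the opening and the grip force at its end, in the units of the state.
- manip.state(): the state, without advancing time (a new reading comes with each control period).
- manip.grab_frame(name): name is "side" or "top"; returns a dict with "img" (480x640x3 uint8, blue, green, red), "mtx" (3x3 intrinsics, pixels), "R" (3x3) and "t" (3): a world point X has camera coordinates R X + t. Camera axes: x right, y down, z forward; pixel columns grow to the right and rows downward; lengths in m; the calibration is good to about 2 mm. A picture is of the moment at which its call begins. There is no depth.
- manip.job_done(): hands the job in; it is judged then, once.
The state is a dict: "time": time; "joint_pos": joint angles; "joint_vel": joint speeds; "joint_efforts": joint torques, N m; "tool_pos": TCP position; "tool_rot": TCP orientation; "contact_force": force on the tool from outside, world axes, zero at the start; "ft_torque": the same for the moment, N m; "gripper_width": opening from 0.0 (shut) to 1.0 (fully open); "grasp_force": force on a finger pad.
Only numpy, scipy, OpenCV 4.12 (cv2) and the standard library are available. Lean on these libraries where they do the work, as an engineer would, in place of code of your own. Each camera call takes 0.05 s, during which the arm holds its last target. There are 200 camera calls.

TASK

Pack the three closed sample jars, the ones with flat blue screw lids, by standing each upright in the transport block whose round well matches its size: first the wide jar in the largest well, then the middle jar in the middle-sized well, and last the slim jar in the smallest well. Keep the jars upright, set them down rather than dropping them, and leave the open cup, the brown bottle and the marker pen where they are.

Things in the scene. Friction and masses are not known exactly. Their poses are not given: they have to be found in the camera images.
- wide_jar: the wide jar (widest and lowest of the three), loose: a closed upright cylindrical sample jar, frosted plastic with a paper label and a flat blue screw lid; lid 62 mm across and 16 mm high, body below it 58 mm across, 50 mm tall overall, 110 g give or take 40 %. Origin: centre of its underside; z up.
- middle_jar: the middle jar, loose: a closed upright cylindrical sample jar, frosted plastic with a paper label and a flat blue screw lid; lid 46 mm across and 16 mm high, body below it 42 mm across, 64 mm tall overall, 90 g give or take 40 %. Origin: centre of its underside; z up.
- slim_jar: the slim jar (narrowest and tallest of the three), loose: a closed upright cylindrical sample jar, frosted plastic with a paper label and a flat blue screw lid; lid 30 mm across and 16 mm high, body below it 26 mm across, 78 mm tall overall, 60 g give or take 40 %. Origin: centre of its underside; z up.
- large_block: the large transport block, fixed to the table: a grey plastic square slab 104 x 104 mm, 22 mm high, with one round well in its top, 74 mm across and 14 mm deep (well floor 8 mm above the table), the place for the wide jar. Origin: centre of its underside, straight below the well's centre; z up, x and y along its sides (it may be turned a little).
- middle_block: the middle transport block, fixed to the table: a grey plastic square slab 86 x 86 mm, 22 mm high, with one round well in its top, 58 mm across and 14 mm deep (well floor 8 mm above the table), the place for the middle jar. Origin: centre of its underside, straight below the well's centre; z up, x and y along its sides (it may be turned a little).
- small_block: the small transport block, fixed to the table: a grey plastic square slab 68 x 68 mm, 22 mm high, with one round well in its top, 42 mm across and 14 mm deep (well floor 8 mm above the table), the place for the slim jar. Origin: centre of its underside, straight below the well's centre; z up, x and y along its sides (it may be turned a little).
- open_cup: bystander, loose: an open frosted plastic cup without a lid, 45 mm across the rim, 60 mm tall, to be left alone. Origin: centre of its underside; z up.
- bottle: bystander, loose: a brown glass bottle with a narrow neck and a black cap, 38 mm across, 75 mm tall, to be left alone. Origin: centre of its underside; z up.
- marker: bystander, loose: a black marker pen lying on the table, 130 mm long, 14 mm thick (it does not roll), to be left alone. Origin: on its underside, midway along it; x along the pen, z up.
Things that resemble listed ones, but are neither listed nor needed, are in the scene too. What is shaped like the small_block but turquoise is not meant.

How it is judged:
On the way, in this order (a step that is already met when the one before it is completed fails the run):
1. the wide jar stands in the large block's well, released (horizontal distance between wide_jar and large_block below 0.012 m and z of wide_jar in the frame of large_block between 0.005 and 0.011 m and angle between wide_jar's own z axis and vertical below 0.1 rad and contact force between wide_jar and the fingers below 0.1 N and linear speed of wide_jar below 0.02 m/s), for 0.2 s.
2. the middle jar stands in the middle block's well, released (horizontal distance between middle_jar and middle_block below 0.012 m and z of middle_jar in the frame of middle_block between 0.005 and 0.011 m and angle between middle_jar's own z axis and vertical below 0.1 rad and contact force between middle_jar and the fingers below 0.1 N and linear speed of middle_jar below 0.02 m/s), for 0.2 s.
3. the slim jar stands in the small block's well, released (horizontal distance between slim_jar and small_block below 0.012 m and z of slim_jar in the frame of small_block between 0.005 and 0.011 m and angle between slim_jar's own z axis and vertical below 0.1 rad and contact force between slim_jar and the fingers below 0.1 N and linear speed of slim_jar below 0.02 m/s), for 0.2 s.
At the end, for the whole second after the job is handed in: Each jar stands on the floor of its own block's well: wide in large, middle in middle, slim in small; its axis within 12 mm of the well's centre (always so inside the well), its underside 5 to 11 mm above the block's underside, tilted less than 0.1 rad, released and at rest (all of step 1 and all of step 2 and all of step 3); the robot touches nothing.
It fails at once if a jar is tipped by more than about 40 degrees (angle between any of wide_jar, middle_jar, slim_jar's own z axis and vertical above 0.7 rad).
It fails at once if a jar is dropped (falls free, touching nothing, faster than 0.7 m/s, that is from over 25 mm) ((contact force between wide_jar and anything else below 0.05 N and linear speed of wide_jar above 0.7 m/s) or (contact force between middle_jar and anything else below 0.05 N and linear speed of middle_jar above 0.7 m/s) or (contact force between slim_jar and anything else below 0.05 N and linear speed of slim_jar above 0.7 m/s)).
It fails at once if the open cup is shifted by more than 20 mm or tipped over (distance of open_cup from where it was at the start of the episode above 0.02 m or angle between open_cup's own z axis and vertical above 0.4 rad).
It fails at once if the brown bottle is shifted by more than 20 mm or tipped over (distance of bottle from where it was at the start of the episode above 0.02 m or angle between bottle's own z axis and vertical above 0.4 rad).
It fails at once if the marker pen is shifted by more than 20 mm (distance of marker from where it was at the start of the episode above 0.02 m).
It also fails if it takes over 96 s, if anything falls off the work surface, if the arm or the gripper's body presses on something with over 40 N, if the wrist force passes 120 N, or if a joint passes its speed limit or range.

## Working session

There is one attempt and no reset: what is moved stays moved. The work goes in short steps, Python scripts to look and compute and a tool call to move; the robot and the scene stay as the last step left them, time stands still between calls to the robot, and variables do not carry over. Pictures are saved under pics/ and viewed, at most 14 in all, crops included, and the job is handed in when it is done.

Besides the shell and the picture viewer there is one more tool, called as name(argument=value, ...), one argument or row to a line, values as JSON. move_arm: Moves the arm, as the interface text tells. Its arguments: {"type":"object","properties":{"rows":{"type":"array","items":{"type":"array","items":{"type":"number"}}}},"required":["rows"]}

```bash
mkdir -p pics; python3 - <<'E'
from plant import manip
import cv2,numpy as np
for n in("top","side"):
    f=manip.grab_frame(n); cv2.imwrite(f"pics/{n}0.png",f["img"]); np.savez(f"{n}0.npz",**f)
    print(n,f["mtx"].round(1).tolist(),(-f["R"].T@f["t"]).round(3),f["R"].round(3).tolist())
print(manip.state(),manip.tip_reach)
E
```

```text
top [[464.1, 0.0, 320.1], [0.0, 464.1, 242.7], [0.0, 0.0, 1.0]] [ 0.53  -0.007  0.984] [[-0.018, -0.999, -0.039], [-0.997, 0.021, -0.078], [0.079, 0.037, -0.996]]
side [[465.4, 0.0, 323.5], [0.0, 465.4, 240.5], [0.0, 0.0, 1.0]] [0.398 0.849 0.519] [[-0.975, -0.221, 0.024], [-0.128, 0.471, -0.873], [0.181, -0.854, -0.487]]
{'time': 0.1, 'joint_pos': array([ 1.13497543e+00,  5.32944502e-02,  1.61419680e+00,  2.91132624e-05,
        1.47596907e+00, -1.19015733e-01]), 'joint_vel': array([ 0.00112365, -0.00222752, -0.00194925, -0.00031702,  0.00089732,
       -0.00049083]), 'joint_efforts': array([ 3.04148052e-04, -3.94899952e+01, -3.71365142e+01, -1.63020295e-04,
        3.91631547e-03,  5.49244277e-06]), 'tool_pos': array([0.19448154, 0.59340731, 0.24915971]), 'tool_rot': array([-2.69688224e-04,  1.57742297e-01,  9.87479871e-01, -8.94160493e-04]), 'contact_force': array([-0.29876172,  0.30856192, -0.43017008]), 'ft_torque': array([ 0.06005517, -0.01924484,  0.0142754 ]), 'grasp_force': 0.0, 'gripper_width': 0.9977901325138586} 0.019
```

View pics/top0.png

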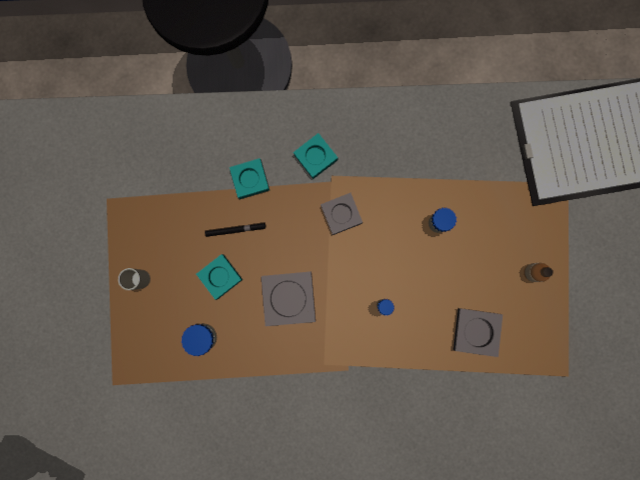

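View pics/side0.png

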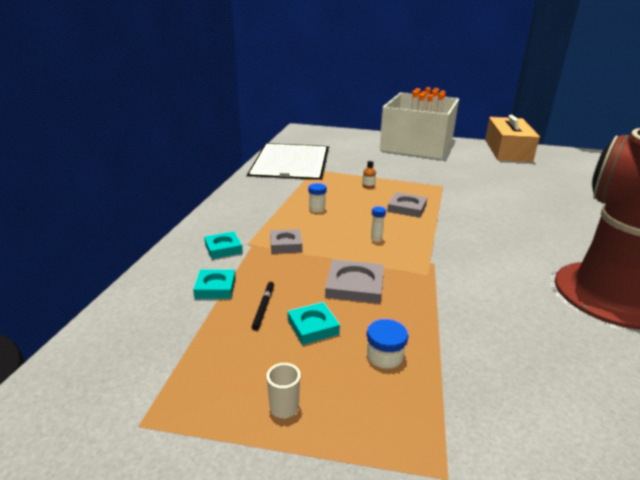

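Top view candidates for the jars are the blue lids: wide (197,340), middle (444,220), slim (386,307). The open cup (130,280) and the bottle (541,272) are not jars. Grey blocks: large (288,299), middle (478,333), small (341,214). The turquoise look-alikes at (316,155), (249,179) and (219,277) are not to be used.

```bash
cat > vis.py <<'E'
import cv2,numpy as np
from scipy.optimize import least_squares
def proj(f,P): 
    c=np.asarray(P)@f["R"].T+f["t"]; c=c@f["mtx"].T; return c[:,:2]/c[:,2:]
def cyl(x,y,r,z0,z1):
    a=np.linspace(0,2*np.pi,60); return np.array([[x+r*np.cos(t),y+r*np.sin(t),z] for z in(z0,z1) for t in a])
def box(x,y,s,z0,z1,yaw):
    c,q=np.cos(yaw),np.sin(yaw)
    return np.array([[x+c*a-q*b,y+q*a+c*b,z] for z in(z0,z1) for a in(-s/2,s/2) for b in(-s/2,s/2)])
def hullc(p):
    h=cv2.convexHull(p.astype(np.float32)); m=cv2.moments(h); return np.array([m["m10"]/m["m00"],m["m01"]/m["m00"]]),m["m00"],h
def blob(mask,px):
    n,l,s,c=cv2.connectedComponentsWithStats(mask.astype(np.uint8))
    d=np.hypot(*(c[1:]-px).T)+1e3*(s[1:,4]<40); return l==(1+d.argmin())
def meas(f,kind,px):
    hsv=cv2.cvtColor(f["img"],cv2.COLOR_BGR2HSV).astype(int); b=f["img"].astype(int)
    m=((hsv[...,0]>105)&(hsv[...,0]<130)&(hsv[...,1]>150)&(b[...,0]>60)) if kind=="lid" else (hsv[...,1]<75)
    if kind!="lid":
        w=np.zeros_like(m); r=kind; x,y=map(int,px); w[y-r:y+r,x-r:x+r]=1; m=m&w
    p=np.argwhere(blob(m,px))[:,::-1]; return hullc(p.astype(float))
def solve(fs,cs,model,x0):
    r=least_squares(lambda v:np.concatenate([hullc(proj(f,model(*v)))[0]-c for f,c in zip(fs,cs)]),x0,diff_step=1e-3)
    return r.x,r.fun
JARS={"wide":(.031,.034,.050),"middle":(.023,.048,.064),"slim":(.015,.062,.078)}
BL={"large":.104,"mid":.086,"small":.068}
E
python3 - <<'E'
from vis import *
T,S=dict(np.load("top0.npz")),dict(np.load("side0.npz"))
J={"wide":((197,340),(387,335)),"middle":((444,220),(318,189)),"slim":((386,307),(378,212))}
B={"large":((288,299),32,(355,281),36),"mid":((478,333),32,(408,204),26),"small":((341,214),26,(286,241),22)}
img=T["img"].copy(); im2=S["img"].copy()
for n,(a,b) in J.items():
    r,z0,z1=JARS[n]; ms=[meas(T,"lid",a),meas(S,"lid",b)]
    v=lambda x,y:cyl(x,y,r,z0,z1)
    x,_=solve([T],[ms[0][0]],v,[.5,0]); x2,_=solve([S],[ms[1][0]],v,x)
    print(n,x.round(4),x2.round(4),[(m[1],hullc(proj(f,v(*x)))[1].round()) for m,f in zip(ms,(T,S))])
    for f,i in((T,img),(S,im2)): cv2.polylines(i,[hullc(proj(f,cyl(*x,r,z0,z1)))[2].round().astype(int)],1,(0,255,255))
for n,(a,ra,b,rb) in B.items():
    s=BL[n]; ms=[meas(T,ra,a),meas(S,rb,b)]
    q=cv2.minAreaRect(ms[0][2]); 
    v=lambda x,y,w=0:box(x,y,s,0,.022,w)
    x,_=solve([T],[ms[0][0]],v,[.5,0]); x2,_=solve([S],[ms[1][0]],v,x)
    print(n,x.round(4),x2.round(4),q[2],[(m[1],hullc(proj(f,v(*x)))[1].round()) for m,f in zip(ms,(T,S))])
    for f,i in((T,img),(S,im2)): cv2.polylines(i,[proj(f,cyl(*x,{"large":.037,"mid":.029,"small":.021}[n],.022,.022)[:60]).round().astype(int)],1,(0,255,255))
c=np.vstack([cv2.resize(img[180:370,160:510],None,fx=2.2,fy=1.55)]); cv2.imwrite("pics/c1.png",cv2.resize(img[170:370,150:520],(800,432),interpolation=2))
cv2.imwrite("pics/c2.png",cv2.resize(im2[170:370,200:450],(750,600),interpolation=2))
E
```

```text
Traceback (most recent call last):
AttributeError: 'float' object has no attribute 'round'
```

```bash
cat > m1.py <<'E'
from vis import *
T,S=dict(np.load("top0.npz")),dict(np.load("side0.npz"))
J={"wide":((197,340),(387,335)),"middle":((444,220),(318,189)),"slim":((386,307),(378,212))}
B={"large":((288,299),32,(355,281),36),"mid":((478,333),32,(408,204),26),"small":((341,214),26,(286,241),22)}
img=T["img"].copy(); im2=S["img"].copy()
for n,(a,b) in J.items():
    r,z0,z1=JARS[n]; ms=[meas(T,"lid",a),meas(S,"lid",b)]
    v=lambda x,y:cyl(x,y,r,z0,z1)
    x,_=solve([T],[ms[0][0]],v,[.5,0]); x2,_=solve([S],[ms[1][0]],v,x)
    print(n,x.round(4),x2.round(4),[(m[1],round(hullc(proj(f,v(*x)))[1])) for m,f in zip(ms,(T,S))])
    for f,i in((T,img),(S,im2)): cv2.polylines(i,[hullc(proj(f,v(*x)))[2].round().astype(int)],1,(0,255,255))
for n,(a,ra,b,rb) in B.items():
    s=BL[n]; ms=[meas(T,ra,a),meas(S,rb,b)]
    q=cv2.minAreaRect(ms[0][2]); w=np.radians(-q[2])
    v=lambda x,y:box(x,y,s,0,.022,w)
    x,_=solve([T],[ms[0][0]],v,[.5,0]); x2,_=solve([S],[ms[1][0]],v,x)
    print(n,x.round(4),x2.round(4),round(q[2],1),[(m[1],round(hullc(proj(f,v(*x)))[1])) for m,f in zip(ms,(T,S))])
    for f,i in((T,img),(S,im2)): cv2.polylines(i,[proj(f,cyl(*x,{"large":.037,"mid":.029,"small":.021}[n],.022,.022)[:60]).round().astype(int)],1,(0,255,255))
cv2.imwrite("pics/c1.png",cv2.resize(img[170:370,150:520],(800,432),interpolation=2))
cv2.imwrite("pics/c2.png",cv2.resize(im2[170:370,200:450],(750,600),interpolation=2))
E
python3 m1.py
```

```text
wide [0.4132 0.2807] [0.4138 0.2788] [(718.5, 817), (980.5, 1161)]
middle [ 0.6459 -0.2198] [ 0.6464 -0.2244] [(395.5, 466), (129.5, 206)]
slim [ 0.4753 -0.0976] [ 0.4752 -0.1015] [(171.0, 204), (88.5, 148)]
large [0.4925 0.0983] [0.4929 0.0947] 84.8 [(2534.0, 2568), (2029.0, 2151)]
mid [ 0.4179 -0.2899] [ 0.4178 -0.296 ] 6.6 [(1930.5, 1986), (646.5, 731)]
small [ 0.6684 -0.0161] [ 0.6695 -0.0213] 68.2 [(1065.0, 1093), (655.0, 744)]
```

View pics/c1.png

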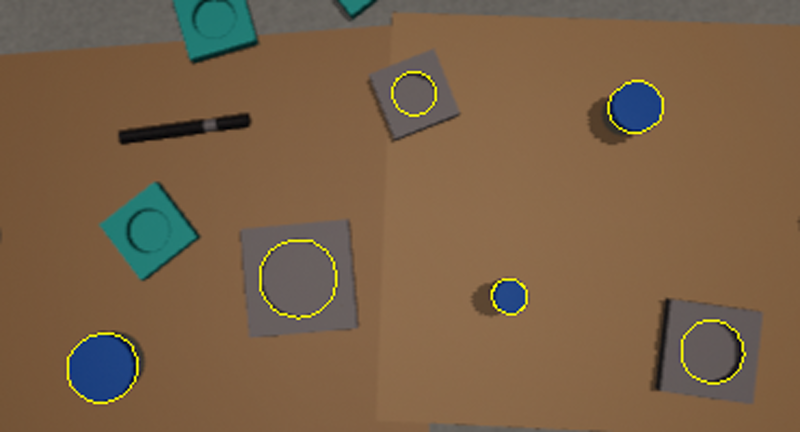

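View pics/c2.png

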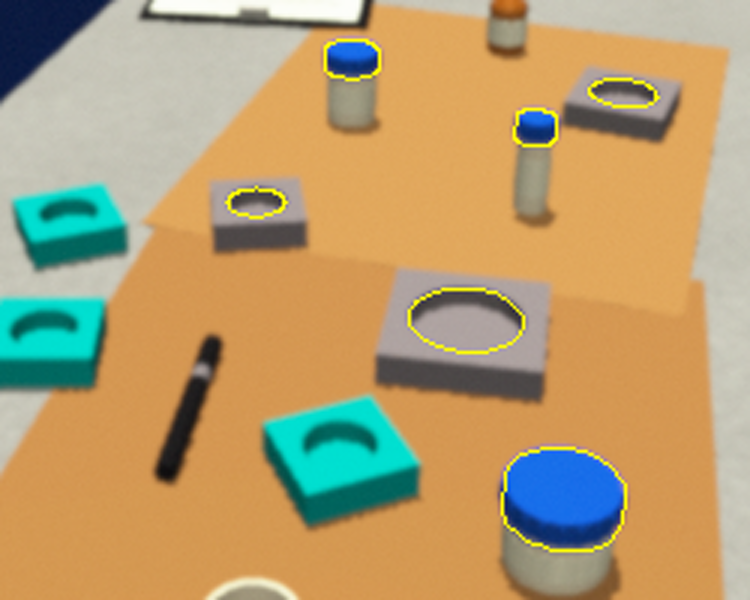

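The overlays match the lids and wells, and the picked objects are the grey blocks and closed jars. I'll align the tool with the world axes and go above the wide jar.

move_arm(
  rows=[
    [0,0,0,0,0,-6.05,1],
    [0,0,0,0,0,-6.05,1],
    [0,0,0,0,0,-6.05,1],
    [-1.5,-2.2,0,0,0,0,1],
    [-1.5,-2.2,0,0,0,0,1],
    [-1.5,-2.2,0,0,0,0,1],
    [-1.5,-2.2,0,0,0,0,1],
    [-1.5,-2.2,0,0,0,0,1],
    [-1.5,-2.2,0,0,0,0,1],
    [-1.5,-2.2,0,0,0,0,1],
    [-1.5,-2.2,0,0,0,0,1],
    [-1.5,-2.2,0,0,0,0,1],
    [-1.5,-2.2,0,0,0,0,1],
    [-1.5,-2.2,0,0,0,0,1],
    [-1.5,-2.2,0,0,0,0,1],
    [-1.5,-2.2,0,0,0,0,1],
    [-1.5,-2.2,0,0,0,0,1],
    [0,0,0,0,0,0,1],
    [0,0,0,0,0,0,1],
  ],
)

```text
time: 1.68
tool_pos: [0.4049, 0.285, 0.2498]
tool_rot: [-0.0, 0.001, 1.0, -0.0]
contact_force: [0.3, -0.7, -0.0]
gripper_width: 1.003
grasp_force: 0.0
```

move_arm(
  rows=[
    [-0.85,-0.5,2.5,0,0,0,1],
    [0,0,2.5,0,0,0,1],
    [0,0,2.5,0,0,0,1],
    [0,0,2.5,0,0,0,1],
    [0,0,2.5,0,0,0,1],
    [0,0,2.0,0,0,0,1],
    [0,0,0,0,0,0,1],
    [0,0,0,0,0,0,1],
  ],
)

```text
time: 2.35
tool_pos: [0.4117, 0.2812, 0.1041]
tool_rot: [-0.002, -0.001, 1.0, -0.001]
contact_force: [0.3, 0.8, 0.7]
gripper_width: 1.005
grasp_force: 0.0
```

```bash
python3 - <<'E'
from vis import *
from plant import manip
f=manip.grab_frame("side"); i=f["img"]
s=manip.state(); print(s["tool_pos"],s["tool_rot"])
p=proj(f,[s["tool_pos"],s["tool_pos"]-[0,0,.019]]); print(p)
for q in p: cv2.circle(i,tuple(q.round().astype(int)),2,(0,0,255),-1)
cv2.imwrite("pics/s1.png",cv2.resize(i[200:400,290:490],(600,600),interpolation=2))
E
```

```text
[0.41299286 0.28162677 0.10584191] [ 3.30305737e-05 -5.41192063e-04  9.99999847e-01  1.13196170e-04]
[[391.22711913 302.59022597]
 [390.02652577 312.82933206]]
```

View pics/s1.png

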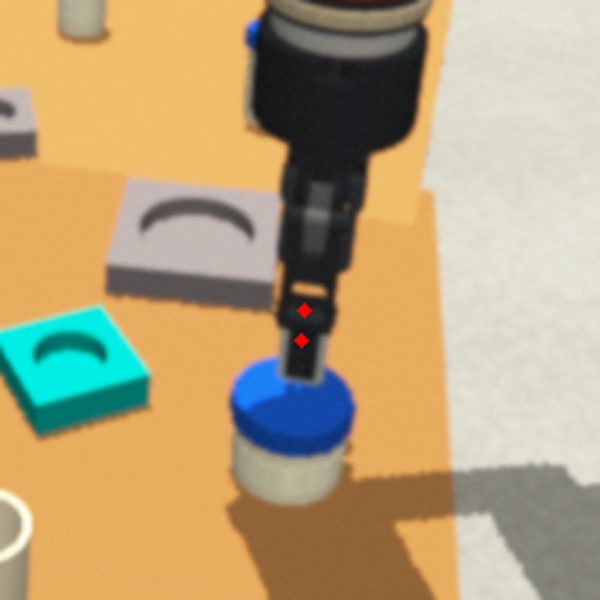

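Gripper is centred over the wide jar (lid at crop (293,400)). Descend and grip.

move_arm(
  rows=[
    [0,-0.1,1.5,0,0,0,1],
    [0,0,1.5,0,0,0,1],
    [0,0,1.5,0,0,0,1],
    [0,0,1.0,0,0,0,1],
    [0,0,1.0,0,0,0,1],
    [0,0,0,0,0,0,1],
    [0,0,0,0,0,0,0.5],
    [0,0,0,0,0,0,0.2],
    [0,0,0,0,0,0,-1],
    [0,0,0,0,0,0,-1],
    [0,0,0,0,0,0,-1],
    [0,0,0,0,0,0,-1],
    [0,0,0,0,0,0,-1],
    [0,0,0,0,0,0,-1],
    [0,0,0,0,0,0,-1],
    [0,0,0,0,0,0,-1],
  ],
)

```text
time: 3.73
tool_pos: [0.4145, 0.2805, 0.0419]
tool_rot: [0.001, -0.0, 1.0, 0.001]
contact_force: [-0.4, -0.2, 6.2]
gripper_width: 0.703
grasp_force: 65.2
```

move_arm(
  rows=[
    [0,0,-1,0,0,0,-1],
    [0,0,-1,0,0,0,-1],
    [0,0,-1.5,0,0,0,-1],
    [0,0,-1.5,0,0,0,-1],
    [0,0,-1,0,0,0,-1],
    [-0.8,-1.8,0,0,0,0,-1],
    [-0.8,-1.8,0,0,0,0,-1],
    [-0.8,-1.8,0,0,0,0,-1],
    [-0.8,-1.8,0,0,0,0,-1],
    [-0.8,-1.8,0,0,0,0,-1],
    [-0.8,-1.8,0,0,0,0,-1],
    [-0.8,-1.8,0,0,0,0,-1],
    [-0.8,-1.8,0,0,0,0,-1],
    [-0.8,-1.8,0,0,0,0,-1],
    [-0.6,-1.8,0,0,0,0,-1],
    [0,0,0,0,0,0,-1],
    [0,0,0,0,0,0,-1],
  ],
)

```text
time: 5.15
tool_pos: [0.4912, 0.0994, 0.1006]
tool_rot: [-0.0, 0.001, 1.0, 0.0]
contact_force: [0.6, -0.5, -1.3]
gripper_width: 0.701
grasp_force: 65.0
```

```bash
python3 - <<'E'
from vis import *
from plant import manip
f=manip.grab_frame("side"); i=f["img"]
s=manip.state(); print(s["tool_pos"],s["gripper_width"],s["contact_force"],s["tool_rot"])
x,y,z=s["tool_pos"]
b=z-.041
for c in(cyl(x,y,.031,b+.034,b+.05),cyl(x,y,.029,b,b+.034)): cv2.polylines(i,[hullc(proj(f,c))[2].round().astype(int)],1,(0,0,255))
cv2.polylines(i,[proj(f,cyl(.4925,.0975,.037,.022,.022)[:60]).round().astype(int)],1,(0,255,255))
cv2.imwrite("pics/s2.png",cv2.resize(i[160:320,270:430],(600,600),interpolation=2))
E
```

```text
[0.49093597 0.09996247 0.10043833] 0.7045685702102474 [ 8.14936399e-01  1.20259804e-04 -1.25266266e+00] [-1.91243687e-04  3.97379668e-04  9.99999877e-01  2.25260130e-04]
```

View pics/s2.png

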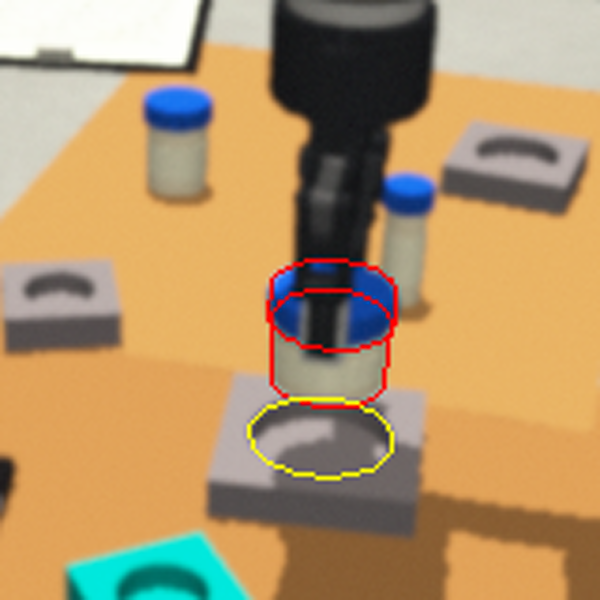

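Jar is held upright over the well (well at crop (320,438), jar base at (330,390)). Lower it.

move_arm(
  rows=[
    [-0.2,-0.2,1.0,0,0,0,-1],
    [0,0,1.0,0,0,0,-1],
    [0,0,1.0,0,0,0,-1],
    [0,0,0.6,0,0,0,-1],
    [0,0,0.5,0,0,0,-1],
    [0,0,0.4,0,0,0,-1],
    [0,0,0.3,0,0,0,-1],
    [0,0,0.2,0,0,0,-1],
    [0,0,0,0,0,0,-1],
    [0,0,0,0,0,0,-1],
  ],
)

```text
time: 6.03
tool_pos: [0.4935, 0.0979, 0.0506]
tool_rot: [0.0, 0.0, 1.0, 0.0]
contact_force: [0.0, 0.5, -0.5]
gripper_width: 0.707
grasp_force: 65.1
```

move_arm(
  rows=[
    [0,0,0.1,0,0,0,-1],
    [0,0,0,0,0,0,-1],
    [0,0,0,0,0,0,0.6],
    [0,0,0,0,0,0,0.8],
    [0,0,0,0,0,0,1],
    [0,0,0,0,0,0,1],
    [0,0,0,0,0,0,1],
    [0,0,0,0,0,0,1],
    [0,0,0,0,0,0,1],
  ],
)

```text
time: 6.78
tool_pos: [0.4932, 0.0979, 0.0493]
tool_rot: [-0.0, -0.0, 1.0, -0.0]
contact_force: [-0.3, 0.3, 0.1]
gripper_width: 1.002
grasp_force: 0.0
```

move_arm(
  rows=[
    [0,0,-1.0,0,0,0,1],
    [0,0,-2.5,0,0,0,1],
    [0,0,-2.5,0,0,0,1],
    [0,0,-2.5,0,0,0,1],
    [0,0,-2.5,0,0,0,1],
    [-1.4,-2.9,0,0,0,0,1],
    [-1.4,-2.9,0,0,0,0,1],
    [-1.4,-2.9,0,0,0,0,1],
    [-1.4,-2.9,0,0,0,0,1],
    [-1.4,-2.9,0,0,0,0,1],
    [-1.4,-2.9,0,0,0,0,1],
    [-1.4,-2.9,0,0,0,0,1],
    [-1.4,-2.9,0,0,0,0,1],
    [-1.4,-2.9,0,0,0,0,1],
    [-1.4,-2.9,0,0,0,0,1],
    [-1.3,-2.9,0,0,0,0,1],
    [0,0,0,0,0,0,1],
    [0,0,0,0,0,0,1],
  ],
)

```text
time: 8.28
tool_pos: [0.6464, -0.2226, 0.1598]
tool_rot: [0.0, 0.001, 1.0, 0.0]
contact_force: [0.6, 0.4, -0.2]
gripper_width: 1.004
grasp_force: 0.0
```

```bash
python3 - <<'E'
from vis import *
from plant import manip
f=manip.grab_frame("top"); 
s=manip.state(); print(s["tool_pos"],s["tool_rot"])
m=meas(f,"lid",(288,299)); v=lambda x,y:cyl(x,y,.031,.042,.058)
print(m[0],m[1],solve([f],[m[0]],v,[.5,.1])[0])
f=manip.grab_frame("side"); i=f["img"]
m=meas(f,"lid",(355,270));print(solve([f],[m[0]],v,[.5,.1])[0])
x,y,z=s["tool_pos"]
cv2.polylines(i,[hullc(proj(f,cyl(.646,-.2215,.023,.048,.064)))[2].round().astype(int)],1,(0,255,255))
cv2.imwrite("pics/s3.png",cv2.resize(i[130:310,260:440],(600,600),interpolation=2))
E
```

```text
[ 0.64608031 -0.22131231  0.15957439] [-9.68312232e-05  4.61653792e-04  9.99999851e-01  2.73496781e-04]
[285.58750858 298.76618623] 728.5 [0.49326058 0.09870883]
[0.49382549 0.0953633 ]
```

View pics/s3.png

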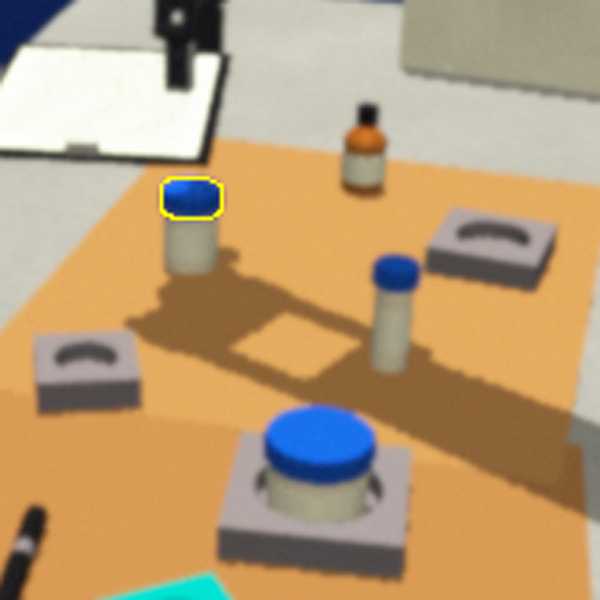

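Wide jar sits in the large well (crop (320,450)). Now the middle jar.

move_arm(
  rows=[
    [0,0,2.0,0,0,0,1],
    [0,0,2.0,0,0,0,1],
    [0,0,2.0,0,0,0,1],
    [0,0,1.5,0,0,0,1],
    [0,0,1.5,0,0,0,1],
    [0,0,1.5,0,0,0,1],
    [0,0,0,0,0,0,0.6],
    [0,0,0,0,0,0,0.3],
    [0,0,0,0,0,0,0.2],
    [0,0,0,0,0,0,-1],
    [0,0,0,0,0,0,-1],
    [0,0,0,0,0,0,-1],
    [0,0,0,0,0,0,-1],
    [0,0,0,0,0,0,-1],
    [0,0,0,0,0,0,-1],
    [0,0,0,0,0,0,-1],
    [0,0,0,0,0,0,-1],
  ],
)

```text
time: 9.8
tool_pos: [0.6473, -0.2216, 0.056]
tool_rot: [0.001, 0.0, 1.0, -0.001]
contact_force: [-0.3, 0.1, 4.9]
gripper_width: 0.518
grasp_force: 61.4
```

move_arm(
  rows=[
    [0,0,-1,0,0,0,-1],
    [0,0,-1,0,0,0,-1],
    [0,0,-1.5,0,0,0,-1],
    [0,0,-1.5,0,0,0,-1],
    [0,0,-1,0,0,0,-1],
    [1.9,-0.6,0,0,0,0,-1],
    [1.9,-0.6,0,0,0,0,-1],
    [1.9,-0.6,0,0,0,0,-1],
    [1.9,-0.6,0,0,0,0,-1],
    [1.9,-0.6,0,0,0,0,-1],
    [1.9,-0.6,0,0,0,0,-1],
    [1.9,-0.6,0,0,0,0,-1],
    [1.9,-0.6,0,0,0,0,-1],
    [1.9,-0.6,0,0,0,0,-1],
    [1.9,-0.6,0,0,0,0,-1],
    [1.9,-0.6,0,0,0,0,-1],
    [2.0,-0.4,0,0,0,0,-1],
    [0,0,0,0,0,0,-1],
    [0,0,0,0,0,0,-1],
  ],
)

```text
time: 11.38
tool_pos: [0.417, -0.2916, 0.1153]
tool_rot: [0.001, 0.001, 1.0, -0.0]
contact_force: [-0.2, 0.6, 0.4]
gripper_width: 0.52
grasp_force: 61.2
```

```bash
python3 - <<'E'
from vis import *
from plant import manip
f=manip.grab_frame("side"); i=f["img"]
s=manip.state(); print(s["tool_pos"],s["gripper_width"],s["contact_force"],s["tool_rot"])
x,y,z=s["tool_pos"]
b=z-.0555
for c in(cyl(x,y,.023,b+.048,b+.064),cyl(x,y,.021,b,b+.048)): cv2.polylines(i,[hullc(proj(f,c))[2].round().astype(int)],1,(0,0,255))
cv2.polylines(i,[proj(f,cyl(.418,-.292,.029,.022,.022)[:60]).round().astype(int)],1,(0,255,255))
cv2.imwrite("pics/s4.png",cv2.resize(i[120:240,340:460],(600,600),interpolation=2))
E
```

```text
[ 0.41759025 -0.29147929  0.11535084] 0.5132760876944403 [ 0.63194807  0.32061385 -1.10184491] [ 8.11468232e-04  3.30338935e-04  9.99999477e-01 -5.28066982e-04]
```

View pics/s4.png

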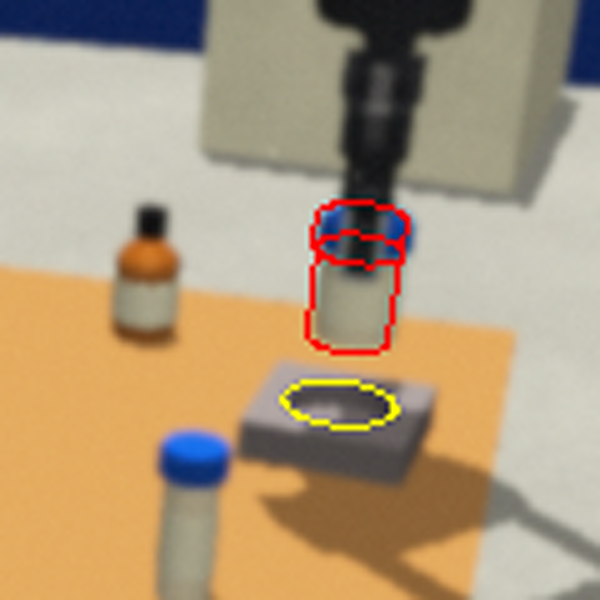

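Middle jar is upright over its well (well at crop (340,403), jar base (350,335)). Lower it.

move_arm(
  rows=[
    [-0.1,0,1.0,0,0,0,-1],
    [0,0,1.0,0,0,0,-1],
    [0,0,1.0,0,0,0,-1],
    [0,0,0.6,0,0,0,-1],
    [0,0,0.5,0,0,0,-1],
    [0,0,0.4,0,0,0,-1],
    [0,0,0.3,0,0,0,-1],
    [0,0,0.2,0,0,0,-1],
    [0,0,0.1,0,0,0,-1],
    [0,0,0,0,0,0,-1],
    [0,0,0,0,0,0,-1],
  ],
)

```text
time: 12.35
tool_pos: [0.4185, -0.2913, 0.0641]
tool_rot: [0.0, 0.0, 1.0, -0.0]
contact_force: [-1.5, 2.1, 3.5]
gripper_width: 0.521
grasp_force: 61.5
```

move_arm(
  rows=[
    [0,0,0,0,0,0,0.3],
    [0,0,0,0,0,0,0.5],
    [0,0,0,0,0,0,0.7],
    [0,0,0,0,0,0,1],
    [0,0,0,0,0,0,1],
    [0,0,0,0,0,0,1],
    [0,0,0,0,0,0,1],
    [0,0,0,0,0,0,1],
    [0,0,-1.0,0,0,0,1],
    [0,0,-2.0,0,0,0,1],
    [0,0,-2.5,0,0,0,1],
    [0,0,-2.5,0,0,0,1],
    [0,0,-2.5,0,0,0,1],
    [0,0,0,0,0,0,1],
  ],
)

```text
time: 13.52
tool_pos: [0.4208, -0.2935, 0.1755]
tool_rot: [0.004, -0.0, 1.0, -0.004]
contact_force: [0.5, -0.7, 1.2]
gripper_width: 0.999
grasp_force: 0.0
```

```bash
python3 - <<'E'
from vis import *
from plant import manip
s=manip.state(); print(s["tool_pos"])
v=lambda x,y:cyl(x,y,.023,.056,.072)
f=manip.grab_frame("side"); i=f["img"]
m=meas(f,"lid",(408,190));print(m[0],m[1],solve([f],[m[0]],v,[.42,-.29])[0])
cv2.imwrite("pics/s5.png",cv2.resize(i[120:240,340:460],(600,600),interpolation=2))
E
```

```text
[ 0.42078295 -0.29347184  0.17551701]
[409.62626263 185.0770202 ] 132.0 [ 0.4170715  -0.29424211]
```

View pics/s5.png

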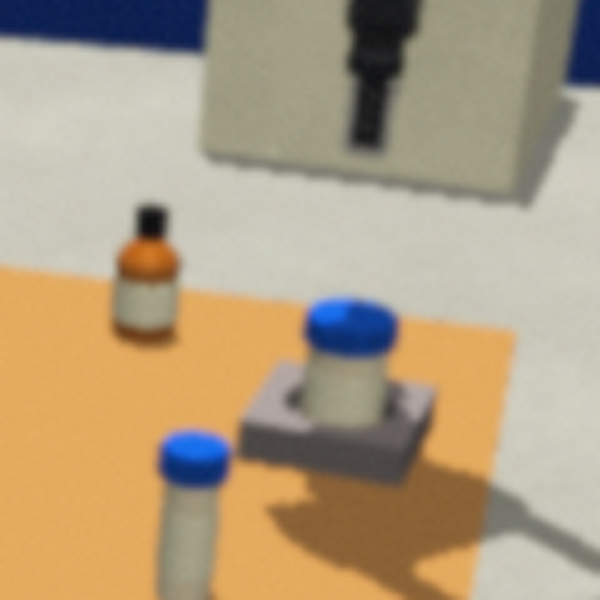

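Middle jar sits in its well (crop (350,370)). Now the slim jar.

move_arm(
  rows=[
    [-0.7,2.4,0,0,0,0,1],
    [-0.7,2.4,0,0,0,0,1],
    [-0.7,2.4,0,0,0,0,1],
    [-0.7,2.4,0,0,0,0,1],
    [-0.7,2.4,0,0,0,0,1],
    [-0.7,2.4,0,0,0,0,1],
    [-0.7,2.4,0,0,0,0,1],
    [-0.7,2.4,0,0,0,0,1],
    [0,0,0,0,0,0,1],
    [0,0,0,0,0,0,1],
    [0,0,0,0,0,0,1],
  ],
)

```text
time: 14.48
tool_pos: [0.4737, -0.0992, 0.1677]
tool_rot: [-0.001, -0.0, 1.0, -0.0]
contact_force: [0.2, -0.6, -0.1]
gripper_width: 0.999
grasp_force: 0.0
```

move_arm(
  rows=[
    [-0.15,0,2.0,0,0,0,1],
    [0,0,2.0,0,0,0,1],
    [0,0,1.5,0,0,0,1],
    [0,0,1.5,0,0,0,1],
    [0,0,1.5,0,0,0,1],
    [0,0,1.4,0,0,0,1],
    [0,0,0,0,0,0,0.6],
    [0,0,0,0,0,0,0.2],
    [0,0,0,0,0,0,0],
    [0,0,0,0,0,0,-0.1],
    [0,0,0,0,0,0,-0.2],
    [0,0,0,0,0,0,-1],
    [0,0,0,0,0,0,-1],
    [0,0,0,0,0,0,-1],
    [0,0,0,0,0,0,-1],
    [0,0,0,0,0,0,-1],
    [0,0,0,0,0,0,-1],
    [0,0,0,0,0,0,-1],
  ],
)

```text
time: 15.98
tool_pos: [0.4767, -0.0995, 0.0706]
tool_rot: [0.001, -0.0, 1.0, -0.0]
contact_force: [-1.1, -0.1, 6.1]
gripper_width: 0.324
grasp_force: 58.9
```

move_arm(
  rows=[
    [0,0,-1,0,0,0,-1],
    [0,0,-1,0,0,0,-1],
    [0,0,-1.5,0,0,0,-1],
    [0,0,-1.5,0,0,0,-1],
    [0,0,-1,0,0,0,-1],
    [-1.7,0.7,0,0,0,0,-1],
    [-1.7,0.7,0,0,0,0,-1],
    [-1.7,0.7,0,0,0,0,-1],
    [-1.7,0.7,0,0,0,0,-1],
    [-1.7,0.7,0,0,0,0,-1],
    [-1.7,0.7,0,0,0,0,-1],
    [-1.7,0.7,0,0,0,0,-1],
    [-1.7,0.7,0,0,0,0,-1],
    [-1.7,0.7,0,0,0,0,-1],
    [-1.7,0.7,0,0,0,0,-1],
    [-1.7,0.7,0,0,0,0,-1],
    [-0.5,0.4,0,0,0,0,-1],
    [0,0,0,0,0,0,-1],
    [0,0,0,0,0,0,-1],
  ],
)

```text
time: 17.57
tool_pos: [0.6672, -0.018, 0.1292]
tool_rot: [-0.001, -0.0, 1.0, -0.0]
contact_force: [-0.5, 0.5, -0.9]
gripper_width: 0.33
grasp_force: 59.1
```

```bash
python3 - <<'E'
from vis import *
from plant import manip
f=manip.grab_frame("side"); i=f["img"]
s=manip.state(); print(s["tool_pos"],s["gripper_width"],s["contact_force"],s["tool_rot"])
x,y,z=s["tool_pos"]
b=z-.070
for c in(cyl(x,y,.015,b+.062,b+.078),cyl(x,y,.013,b,b+.062)): cv2.polylines(i,[hullc(proj(f,c))[2].round().astype(int)],1,(0,0,255))
cv2.polylines(i,[proj(f,cyl(.669,-.018,.021,.022,.022)[:60]).round().astype(int)],1,(0,255,255))
cv2.imwrite("pics/s6.png",cv2.resize(i[140:260,220:340],(600,600),interpolation=2))
E
```

```text
[ 0.66690164 -0.01827483  0.12915365] 0.3331793197659977 [-0.12964852 -0.56346713 -1.66485712] [-5.10489124e-04 -1.80435354e-05  9.99999867e-01 -6.47407795e-05]
```

View pics/s6.png

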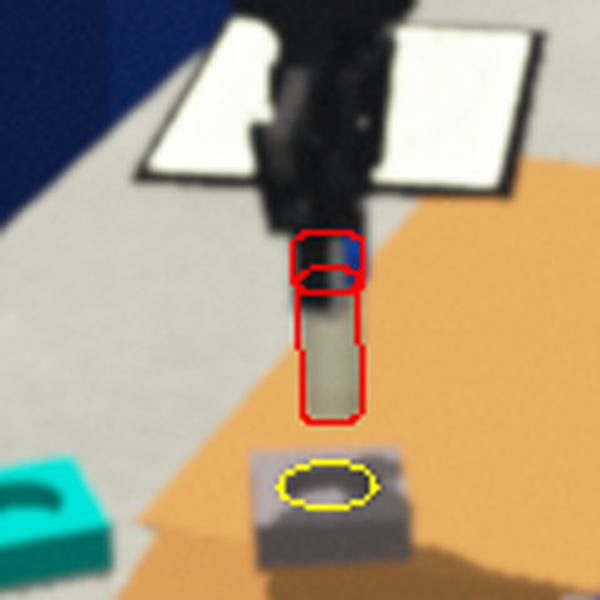

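Slim jar is upright over the grey small block (well crop (328,485), jar base (332,410)). Lower it.

move_arm(
  rows=[
    [-0.2,0,1.0,0,0,0,-1],
    [0,0,1.0,0,0,0,-1],
    [0,0,1.0,0,0,0,-1],
    [0,0,0.6,0,0,0,-1],
    [0,0,0.5,0,0,0,-1],
    [0,0,0.4,0,0,0,-1],
    [0,0,0.3,0,0,0,-1],
    [0,0,0.2,0,0,0,-1],
    [0,0,0,0,0,0,-1],
    [0,0,0,0,0,0,-1],
  ],
)

```text
time: 18.45
tool_pos: [0.6699, -0.0182, 0.0796]
tool_rot: [0.0, 0.0, 1.0, -0.0]
contact_force: [-0.4, 0.4, -0.9]
gripper_width: 0.331
grasp_force: 59.1
```

move_arm(
  rows=[
    [0,0,0.1,0,0,0,-1],
    [0,0,0,0,0,0,-1],
    [0,0,0,0,0,0,-1],
  ],
)

```text
time: 18.7
tool_pos: [0.67, -0.0181, 0.0788]
tool_rot: [0.0, -0.0, 1.0, -0.0]
contact_force: [-0.1, -0.5, 1.5]
gripper_width: 0.329
grasp_force: 59.1
```

Contact starts to show; release and retreat.

move_arm(
  rows=[
    [0,0,0.05,0,0,0,-1],
    [0,0,0,0,0,0,-0.2],
    [0,0,0,0,0,0,0.1],
    [0,0,0,0,0,0,0.4],
    [0,0,0,0,0,0,0.7],
    [0,0,0,0,0,0,1],
    [0,0,0,0,0,0,1],
    [0,0,0,0,0,0,1],
    [0,0,0,0,0,0,1],
    [0,0,-1.0,0,0,0,1],
    [0,0,-2.0,0,0,0,1],
    [0,0,-2.5,0,0,0,1],
    [0,0,-2.5,0,0,0,1],
    [0,0,-2.5,0,0,0,1],
    [0,0,0,0,0,0,1],
    [0,0,0,0,0,0,1],
    [0,0,0,0,0,0,1],
  ],
)

```text
time: 20.12
tool_pos: [0.6694, -0.0181, 0.1826]
tool_rot: [-0.0, 0.0, 1.0, 0.0]
contact_force: [-0.2, 0.9, -0.6]
gripper_width: 1.003
grasp_force: 0.0
```

```bash
python3 - <<'E'
from vis import *
from plant import manip
f=manip.grab_frame("side"); cv2.imwrite("pics/s7.png",f["img"][120:420,180:580])
E
```

```text
(no output)
```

View pics/s7.png

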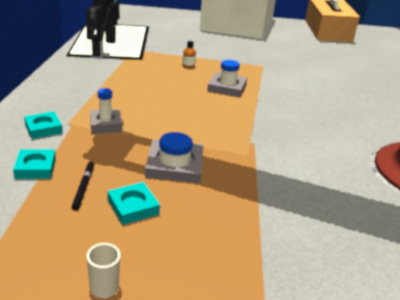

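All three jars stand in their wells (crop (175,155), (229,75), (105,108)); the cup, bottle and marker have not moved.

```bash
python3 -c "
from plant import manip
print(manip.job_done())"
```

```text
the job is handed in; nothing more can be done
None
```

The wide, middle and slim jars were placed in that order and stand upright and released in their matching wells, with the cup, bottle and marker left where they were; the job is handed in, and no verdict was returned.

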